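# Shut the drawers and the bit case before sanding

### The arm

A 6-joint arm with a two-finger parallel gripper is mounted at the origin on the work surface. World frame = base frame: x ahead of the robot, y to its left, z up, the work surface at z = 0. Lengths are in mm, angles in rad, forces in N, time in s.
With the tool pointing down it reaches from about 325 to 900 mm from the base axis. Payload 3.5 kg.
Tool frame: the origin (TCP) lies at the very end of the fingers, on their centre line; the grasp point (between the pads) lies manip.pinch_z behind it (manip.pinch_z is the distance from the TCP to the grasp point, in mm); y points along the fingers, z is the direction in which the jaws open and shut, and the axes are right-handed (so a half turn about y gives the same grasp; the last joint's range is limited). The gripper opens to 85 mm and grips with 20 to 120 N. Pads are 22 mm wide; open, the fingers measure 114 mm over their backs; the gripper's body (76 mm by 85 mm) begins 54 mm behind the grasp point. The pads swing forward as they close: fully open they stand 13 mm farther back than shut.
Start: joints at [-1.432, 0.276, -0.026, 1.268, 0, 1.467], TCP at [149.644, -606.818, 231.313] pointing down, gripper open.
Joint ranges: [-3.12, 3.12], [-0.85, 1.88], [-1.08, 1.24], [-1.95, 2.15], [-1.57, 1.53], [-3.14, 3.14]. Speed limits (rad/s): [2.57, 2.57, 3.14, 3.14, 3.14, 3.14].

### API

Orientations are given as [roll, pitch, yaw] about the fixed x, y, z axes, in that order (R = Rz(yaw) Ry(pitch) Rx(roll)).
In Python, from plant import sense, vision, manip gives the robot as it stands.
- The arm moves only by the tool drive_tool, never from a script. Its argument "commands" is a list of rows, each a list of 7 numbers: the shift along the tool's x, y, z in m, then the turn, a rotation vector about the tool's x, y, z in rad, then the opening, from -1 (shut) to 1 (fully open). A call has 1 to 12 rows; each row is the pose to reach, as a shift and turn from the pose measured when the call began, along the tool's axes at that moment; what a row does not reach only later rows make up. A row lasts 1/8 s, in which the tool goes at most 62.5 mm and 10.7 degrees, less where a joint would pass 70% of its speed; a pose out of reach is approached as far as the arm can. A call with a gripper value outside its range is refused whole. The fingers move at their own pace and stop on an object; "force" is the grip in N (left out, the last holds). Time passes only in rows, so rows that repeat a pose let the fingers close. It gives the time, the measured TCP pose, the force and the opening at its end, in the units of the state.
- sense(): the state, without advancing time (a new reading comes with each control period).
- vision.camera(name): name is "scene" or "top" or "wrist"; returns the picture (420x560x3 uint8, red, green, blue); there is no depth.
- vision.calibration(name): a dict with "fx", "fy", "cx", "cy" (pixels), "eye" and "rotation" of the camera in the world; the wrist camera has in their place "hand_eye" (4x4, takes a point from camera to tool coordinates, whose origin is the TCP and whose axes are the tool frame's). Camera axes: x right, y up, looking along -z (the intrinsics and any distortion apply to the point x, -y, -z); pixel columns grow to the right and rows downward; lengths in mm; the calibration is good to about 2 mm. The wrist camera is an equidistant fisheye: a pixel r from the principal point sees the ray r / f radians off the axis. A picture is of the moment at which its call begins: read the wrist's pose just before it. calibration takes no time and is no camera call.
- manip.hand_in(): hands the job in, once; it reports no verdict.
The state is a dict: "t": time; "q": joint angles; "joint_vel": joint speeds; "joint_efforts": joint torques, N m; "position": TCP position; "ee_rot": TCP orientation; "wrist_force": force on the tool from outside, world axes, zero at the start; "torque": the same for the moment, N m; "grip_width": finger opening in mm.
Only numpy, scipy, OpenCV 4.12 (cv2) and the standard library are available. Lean on these libraries where they do the work, as an engineer would, in place of code of your own. Each camera call takes 0.05 s, during which the arm holds its last target.

### The job

Sanding is about to start, so shut the small parts away from the dust: push both drawers of the little wooden cabinet fully home with the fingertips, and push the lid of the open bit case over and down until it is fully shut. Do not pick up or drag the bit case, do not pull the drawers out any further, and leave the battery, the tub and the timber offcut where they are. Finish with the hand clear of everything.

Things in the scene. Friction and masses are not known exactly. Their poses are not given: they have to be found in the camera images.
- cabinet: low plywood cabinet, screwed to the bench, 200 deep x 260 wide x 100 mm high, holding two drawers side by side. Origin: centre of the lower edge of its front, on the bench; x points from the front into the cabinet (the way drawers are pushed shut), y to the cabinet's left as seen by someone facing its front from the robot's side, z up.
- drawer_left (a joint): how far the left drawer (cabinet +y side, centred 62.5 mm from the cabinet's middle) stands out, m: 0 = shut, front flush with the cabinet; 0.12 = end of travel. Starts 0.035 to 0.08 out. Drawer front is 112 wide x 76 mm high, its lower edge 12 mm above the bench. It slides with 1 to 3 N, has no spring and stays where it is left; a stop ends its travel at 0.
- drawer_right (a joint): the same for the right drawer (cabinet -y side).
- drawer_left_lip (a point): middle of the outer edge of the left drawer's finger lip: a dark strip 80 mm wide and 10 mm high, projecting 12 mm from the drawer front, 76 mm above the bench. Pushing on the lip or on the front shuts the drawer. It still stands 12 mm out of the cabinet's front when the drawer is shut.
- drawer_right_lip (a point): the same point of the right drawer's lip.
- case: open bit case, loose on the bench: black plastic box 150 deep x 220 wide x 45 mm high, about 1.2 kg. Origin on the bench under the box, 120 mm behind its front wall and 30 mm in front of its back wall, mid-width; x points from its front to its hinge side, y along the hinge, z up. It stands beside the cabinet, on either side.
- case_lid (a joint): angle of the case's lid, rad: 0 = shut, flat on the box; 1.57 = upright; starts 1.45 to 1.75. The hinge is stiff (about 0.2 N m): the lid stays at whatever angle it is left and does not fall shut.
- lid_hinge (a point): middle of the hinge line, at the box's back wall, 45 mm above the bench. The lid's lower (inner) face passes through this line.
- lid_edge (a point): middle of the lid's free edge on its outer face (the face that looks up when shut, and away from the box, to case +x, when the lid stands upright). The lid is a flat slab 150 mm from hinge to free edge, 220 wide, 15 mm thick; shut, its outer face is 60 mm above the bench.
- tub: small open orange tub, 45 x 45 x 55 mm high, loose bystander; origin at the centre of its underside.
- battery: black drill battery, 110 x 75 x 70 mm high, loose bystander; origin at the centre of its underside.
- offcut: timber offcut, 190 x 45 x 40 mm high, lying, loose bystander; origin at the centre of its underside.

How it is judged:
By the outcome, as a careful person would: the job done as asked, in the order asked, and still so for the second after the job is handed in, with the robot touching nothing.
It also fails if it takes over 72 s, if anything falls off the work surface, if the arm or the gripper's body presses on something with over 40 N, if the wrist force passes 120 N, or if a joint passes its speed limit or range.

## Working session

There is one attempt and no reset: what is moved stays moved. The work goes in short steps, Python scripts to look and compute and a tool call to move; the robot and the scene stay as the last step left them, time stands still between calls to the robot, and variables do not carry over. Pictures are saved under pics/ and viewed, and the job is handed in when it is done.

Besides the shell and the picture viewer there is one more tool, called after "Request:" in YAML: its name, and indented under it one key for each argument. drive_tool: Moves the arm, as the interface text tells. Its arguments: {"type":"object","properties":{"commands":{"type":"array"},"force":{"type":"number"}},"required":["commands"]}

```bash
ls; mkdir -p pics; python3 - <<'E'
from plant import sense, vision, manip
import cv2, numpy as np
np.set_printoptions(precision=4,suppress=True)
print(sense()); print(manip.pinch_z)
for n in ("scene","top","wrist"):
    im=vision.camera(n); cv2.imwrite(f"pics/{n}0.png",cv2.cvtColor(im,cv2.COLOR_RGB2BGR)); print(n,vision.calibration(n))
E
```

```text
pics
{'t': 0.0, 'q': array([-1.4324,  0.2771, -0.0279,  1.268 , -0.    ,  1.4674]), 'joint_vel': array([-0.0013, -0.0009, -0.    , -0.0006, -0.0017,  0.0016]), 'joint_efforts': array([ -0.0015, -44.5506,  29.5206,   0.0163,  -0.    ,   0.    ]), 'position': array([ 149.5344, -606.0342,  230.1688]), 'ee_rot': array([-1.573 ,  0.0002, -2.8998]), 'wrist_force': array([-0.318 , -0.727 ,  0.4685]), 'torque': array([-0.014 ,  0.0079, -0.0239]), 'grip_width': 85.60398921525608}
18.700000000000003
scene {'fx': 430.79288361402297, 'fy': 430.79288361402297, 'cx': 288.74796259749417, 'cy': 208.1674162315276, 'eye': array([1507.1667, -223.5932,  860.7824]), 'rotation': array([ 0.9123, -0.0177,  1.3391])}
top {'fx': 403.17411466547276, 'fy': 403.17411466547276, 'cx': 288.3147234974971, 'cy': 202.6363399482321, 'eye': array([ 425.7946,  -13.5636, 1100.4282]), 'rotation': array([ 0.1012,  0.0105, -1.5642])}
wrist {'fx': 325.19226210127806, 'fy': 325.19226210127806, 'cx': 279.38152187426635, 'cy': 205.69181028751166, 'hand_eye': array([[  -0.0001,   -0.9528,   -0.3036,  -77.008 ],
       [  -0.0008,    0.3036,   -0.9528, -142.6049],
       [   1.    ,    0.0001,   -0.0008,    0.0418],
       [   0.    ,    0.    ,    0.    ,    1.    ]])}
```

View pics/scene0.png

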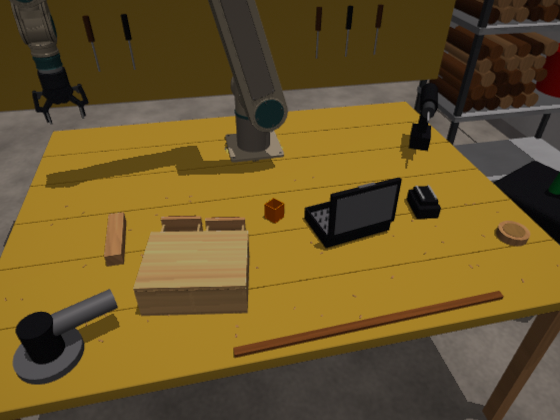

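View pics/top0.png

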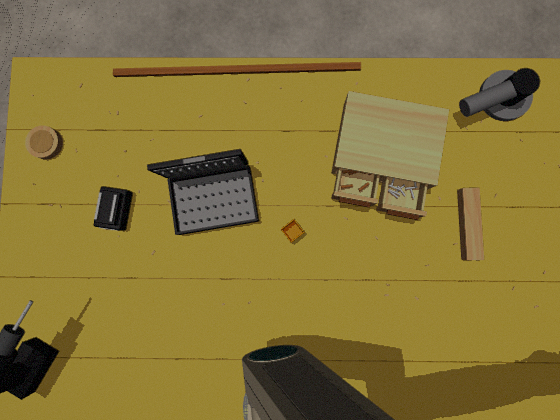

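View pics/wrist0.png

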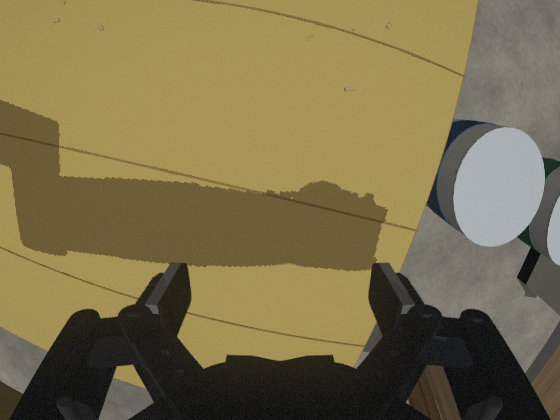

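The top view shows the cabinet at about px (345–448, 93–185), with both drawers out below it at rows 172–218. The open case is at (150–258, 150–235), the tub at (293, 231), the battery at (113, 208) and the offcut at (471, 223). I'll zoom in to measure.

```bash
cat > h.py <<'E'
import numpy as np, cv2
from scipy.spatial.transform import Rotation as Rn
from plant import sense, vision, manip
np.set_printoptions(precision=3,suppress=True)
def cam(n):
    c=vision.calibration(n); return c,Rn.from_euler('xyz',c['rotation']).as_matrix(),np.array(c['eye'])
def proj(n,P):
    c,R,e=cam(n); p=(np.atleast_2d(P)-e)@R
    return np.c_[c['cx']+c['fx']*p[:,0]/-p[:,2], c['cy']+c['fy']*(-p[:,1])/-p[:,2]]
def ray(n,uv):
    c,R,e=cam(n); uv=np.atleast_2d(uv).astype(float)
    d=np.c_[(uv[:,0]-c['cx'])/c['fx'],-(uv[:,1]-c['cy'])/c['fy'],-np.ones(len(uv))]@R.T
    return e,d
def atz(n,uv,z):
    e,d=ray(n,uv); return e+d*((z-e[2])/d[:,2])[:,None]
E
python3 - <<'E'
import cv2
t=cv2.imread('pics/top0.png'); s=cv2.imread('pics/scene0.png')
def crop(im,x0,y0,w,h,k,f):
    c=cv2.resize(im[y0:y0+h,x0:x0+w],None,fx=k,fy=k,interpolation=cv2.INTER_CUBIC)
    for i in range(0,w,10): cv2.line(c,(i*k,0),(i*k,6 if i%50 else 14),(255,255,255),1)
    for i in range(0,h,10): cv2.line(c,(0,i*k),(6 if i%50 else 14,i*k),(255,255,255),1)
    cv2.imwrite(f,c)
crop(t,320,80,140,150,4,'pics/tc.png'); crop(t,140,140,130,100,6,'pics/tk.png')
crop(s,290,170,120,80,6,'pics/sk.png'); crop(s,130,200,130,120,5,'pics/sc.png')
E
```

```text
(no output)
```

View pics/tc.png

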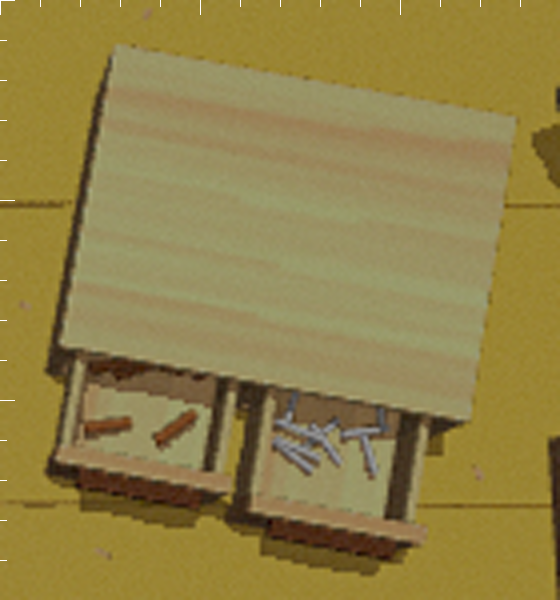

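View pics/tk.png

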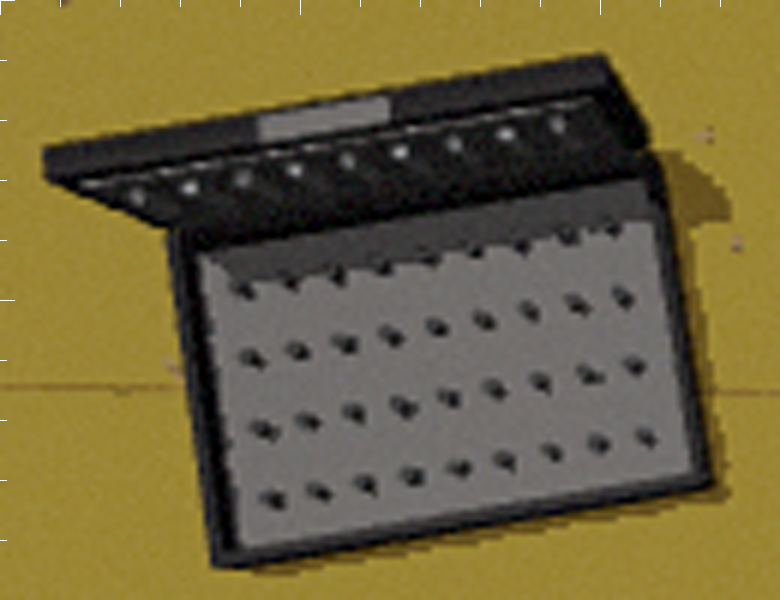

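View pics/sk.png

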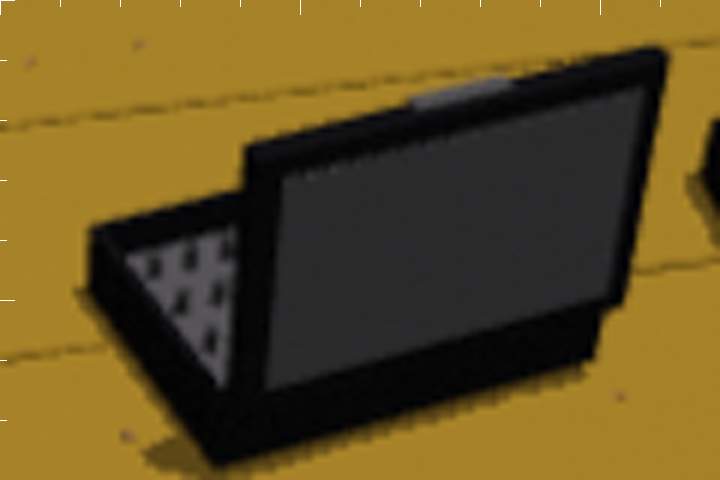

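View pics/sc.png

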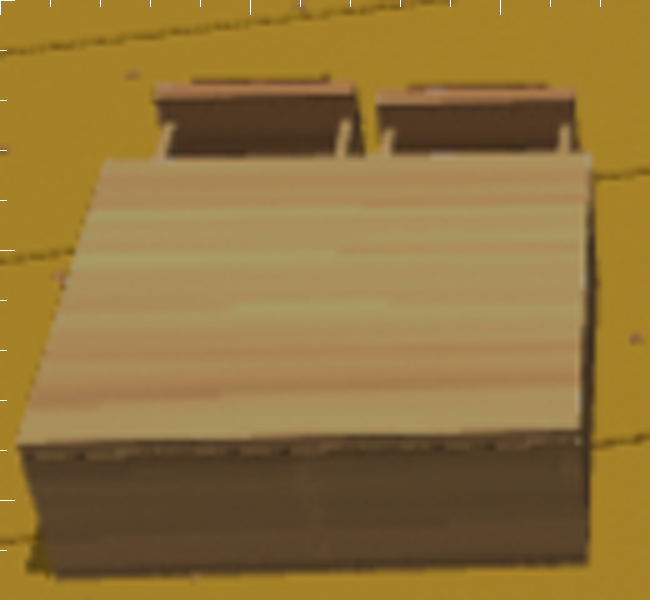

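```bash
cat > fit.py <<'E'
from h import *
from scipy.optimize import least_squares
tc=lambda x,y:(320+x/4-.4,80+y/4-.4); tk=lambda x,y:(140+x/6-.4,140+y/6-.4)
sk=lambda x,y:(290+x/6-.4,170+y/6-.4); sc=lambda x,y:(130+x/5-.4,200+y/5-.4)
def W(o,yaw,P):
    c,s=np.cos(yaw),np.sin(yaw); P=np.atleast_2d(P).astype(float)
    return np.c_[o[0]+c*P[:,0]-s*P[:,1],o[1]+s*P[:,0]+c*P[:,1],P[:,2]]
# cabinet
def rc(p):
    o,yaw=p[:2],p[2]
    T=[(200,130,100),(200,-130,100),(0,130,100),(0,-130,100)]
    T+=[(-p[3],118.5,88),(-p[3],6.5,88),(-p[4],-6.5,88),(-p[4],-118.5,88)]
    T+=[(-p[3]-12,102.5,76),(-p[3]-12,22.5,76),(-p[4]-12,-22.5,76),(-p[4]-12,-102.5,76)]
    a=proj('top',W(o,yaw,T))-[tc(*u) for u in [(117,46),(517,120),(60,347),(470,418),(55,461),(230,492),(245,513),(424,544),(78,487),(200,507),(265,537),(392,560)]]
    S=[(0,-130,100),(0,130,100),(200,130,100),(200,-130,100),(200,-130,0),(200,130,0)]
    b=proj('scene',W(o,yaw,S))-[sc(*u) for u in [(592,154),(104,160),(18,443),(583,430),(590,563),(52,577)]][:6]
    return a,b
def mirrored(p):
    a,b=rc(p); return a,b
if __name__=='__main__':
    # scene cam looks back to robot: image right=+y -> swap
    def rc2(p):
        o,yaw=p[:2],p[2]
        a,_=rc(p)
        S=[(0,130,100),(0,-130,100),(200,-130,100),(200,130,100),(200,130,0),(200,-130,0)]
        b=proj('scene',W(o,yaw,S))-[sc(*u) for u in [(592,154),(104,160),(18,443),(583,430),(590,563),(52,577)]]
        return a,b
    f=lambda p:np.concatenate([x.ravel() for x in rc2(p)])
    r=least_squares(f,[600,-250,0,60,60],loss='soft_l1'); print('cab',r.x); print(rc2(r.x)[0]);print(rc2(r.x)[1])
    ra=least_squares(lambda p:rc2(p)[0].ravel(),[600,-250,0,60,60]); print('top only',ra.x)
    def rk(p):
        o,yaw,th=p[:2],p[2],p[3]; c,s=np.cos(th),np.sin(th)
        L=lambda r,y,t:(30-r*c+t*s, y, 45+r*s+t*c)   # t=15 outer
        T=[(-120,110,45),(-120,-110,45),L(150,110,15),L(150,-110,15),L(150,110,0),L(150,-110,0)]
        a=proj('top',W(o,yaw,T))-[tk(*u) for u in [(213,567),(712,487),(43,150),(605,55),(45,180),(610,90)]]
        S=[L(150,-110,15),L(150,110,15),(30,-110,0),(30,110,0),L(0,110,15)]
        b=proj('scene',W(o,yaw,S))-[sk(*u) for u in [(250,150),(665,48),(215,465),(592,362),(622,305)]]
        return a,b
    f=lambda p:np.concatenate([x.ravel() for x in rk(p)])
    r=least_squares(f,[500,200,0,1.5],loss='soft_l1'); print('case',r.x); print(rk(r.x)[0]);print(rk(r.x)[1])
    ra=least_squares(lambda p:rk(p)[0].ravel(),[500,200,0,1.5]); print('top only',ra.x)
    print('tub',atz('top',[[293,231]],40),'batt',atz('top',[(97,187),(131,190),(125,230),(95,228)],70),'off',atz('top',[(461,188),(479,188),(482,259),(463,260)],40))
E
python3 fit.py
```

```text
cab [ 597.249 -244.586   -0.177   69.804   80.354]
[[-1.503 -0.604]
 [-0.6   -1.482]
 [-0.625 -0.185]
 [-0.367  0.588]
 [-0.104 -0.178]
 [ 0.014  0.071]
 [ 0.704 -0.142]
 [ 0.175  0.184]
 [-0.948 -0.391]
 [-0.446  0.274]
 [ 0.145  0.041]
 [-0.355  0.011]]
[[-0.996 -1.211]
 [-0.927 -0.249]
 [-1.07  -0.184]
 [-1.039 -0.876]
 [-0.66  -0.015]
 [ 0.481  0.654]]
top only [ 596.404 -245.425   -0.182   69.448   79.317]
case [585.047 208.151   0.175   1.526]
[[-0.583  0.255]
 [-0.871 -0.51 ]
 [-1.025 -0.185]
 [ 0.233 -0.382]
 [-0.39   1.241]
 [ 0.454  0.186]]
[[-0.463  0.703]
 [ 0.104  0.453]
 [-1.129  0.739]
 [-0.463 -0.519]
 [-0.247  0.414]]
top only [584.538 207.174   0.173   1.534]
tub [[458.628 -14.535  40.   ]] batt [[568.33  494.146  70.   ]
 [560.952 405.279  70.   ]
 [457.546 415.943  70.   ]
 [462.182 493.486  70.   ]] off [[ 574.788 -457.683   40.   ]
 [ 575.033 -504.999   40.   ]
 [ 389.231 -505.14    40.   ]
 [ 386.314 -455.979   40.   ]]
```

```bash
cat >> h.py <<'E'
CO=np.array([597.,-245.]);CY=-0.178
KO=np.array([585.,208.]);KY=0.175
def W2(o,yaw,p):
    c,s=np.cos(yaw),np.sin(yaw); return np.array([o[0]+c*p[0]-s*p[1],o[1]+s*p[0]+c*p[1],p[2]])
def Rdown(heading,tilt=0):
    # tool -x along heading, tool y down; tilt: rotate about tool z
    x=-np.array([np.cos(heading),np.sin(heading),0]); y=np.array([0,0,-1.]); z=np.cross(x,y)
    return np.c_[x,y,z]@Rn.from_rotvec([0,0,tilt]).as_matrix()
def delta(pos,R):
    s=sense(); Rc=Rn.from_euler('xyz',s['ee_rot']).as_matrix()
    d=Rc.T@(np.array(pos)-s['position'])/1000; rv=Rn.from_matrix(Rc.T@R).as_rotvec()
    print('t',round(s['t'],2),'pos',s['position'],'rot',s['ee_rot'],'F',s['wrist_force'],'grip',round(s['grip_width'],1)); print('delta',d,rv); return d,rv
E
python3 - <<'E'
from h import *
p=W2(CO,CY,(-140,-62.5,150)); print(p); delta(p,Rdown(CY))
E
```

```text
[ 448.146 -281.724  150.   ]
t 0.15 pos [ 149.533 -606.195  230.371] rot [-1.573  0.    -2.9  ] F [-0.108 -0.746 -0.467] grip 85.0
delta [-0.368  0.081 -0.243] [0.002 0.42  0.   ]
```

Request:
drive_tool:
  commands:
    - [-0.04,0.01,-0.027,0,0.05,0,-1]
    - [-0.085,0.02,-0.056,0,0.1,0,-1]
    - [-0.13,0.03,-0.086,0,0.15,0,-1]
    - [-0.175,0.04,-0.115,0,0.2,0,-1]
    - [-0.22,0.05,-0.145,0,0.25,0,-1]
    - [-0.265,0.06,-0.175,0,0.3,0,-1]
    - [-0.31,0.07,-0.205,0,0.36,0,-1]
    - [-0.345,0.078,-0.228,0,0.4,0,-1]
    - [-0.368,0.081,-0.243,0,0.42,0,-1]
    - [-0.368,0.081,-0.243,0,0.42,0,-1]
    - [-0.368,0.081,-0.243,0,0.42,0,-1]
  force: 40

```text
t: 1.52
position: [448.3, -282.3, 149.8]
ee_rot: [-1.572, -0.001, 2.964]
wrist_force: [0.3, -0.2, -0.5]
grip_width: 0.4
```

```bash
python3 - <<'E'
from h import *
delta(W2(CO,CY,(-140,-62.5,66)),Rdown(CY))
im=vision.camera('wrist'); cv2.imwrite('pics/w1.png',cv2.cvtColor(im,cv2.COLOR_RGB2BGR))
E
```

```text
t 1.52 pos [ 448.303 -282.295  149.828] rot [-1.572 -0.001  2.964] F [ 0.324 -0.156 -0.533] grip 0.4
delta [ 0.     0.084 -0.   ] [ 0.001 -0.     0.001]
```

View pics/w1.png

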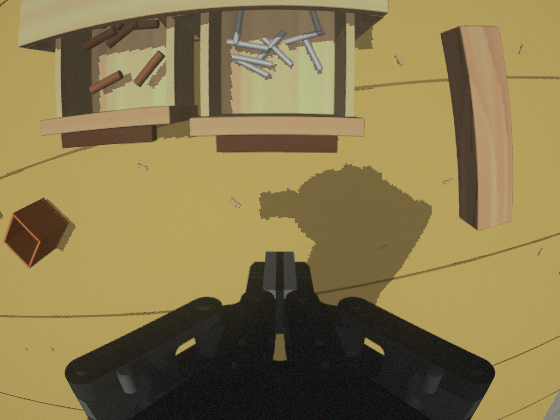

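The fingertips, at px (280, 255), line up with the middle of the right drawer's lip (217–337, 144). I'll lower them and push.

Request:
drive_tool:
  commands:
    - [0,0.04,0,0,0,0,-1]
    - [0,0.075,0,0,0,0,-1]
    - [0,0.084,0,0,0,0,-1]
    - [-0.015,0.084,0,0,0,0,-1]
    - [-0.03,0.084,0,0,0,0,-1]
    - [-0.04,0.084,0,0,0,0,-1]
    - [-0.05,0.084,0,0,0,0,-1]
    - [-0.06,0.084,0,0,0,0,-1]
    - [-0.07,0.084,0,0,0,0,-1]
    - [-0.08,0.084,0,0,0,0,-1]
    - [-0.09,0.084,0,0,0,0,-1]
    - [-0.09,0.084,0,0,0,0,-1]

```text
t: 3.08
position: [538.1, -298.7, 65.9]
ee_rot: [-1.572, 0.001, 2.963]
wrist_force: [0.3, 0.6, -0.0]
grip_width: -0.1
```

```bash
python3 - <<'E'
from h import *
delta(W2(CO,CY,(-23,-62.5,66)),Rdown(CY))
im=vision.camera('wrist'); cv2.imwrite('pics/w2.png',cv2.cvtColor(im,cv2.COLOR_RGB2BGR))
E
```

```text
t 3.08 pos [ 538.106 -298.745   65.908] rot [-1.572  0.001  2.963] F [ 0.331  0.581 -0.008] grip -0.1
delta [-0.025 -0.    -0.001] [ 0.001 -0.    -0.001]
```

View pics/w2.png

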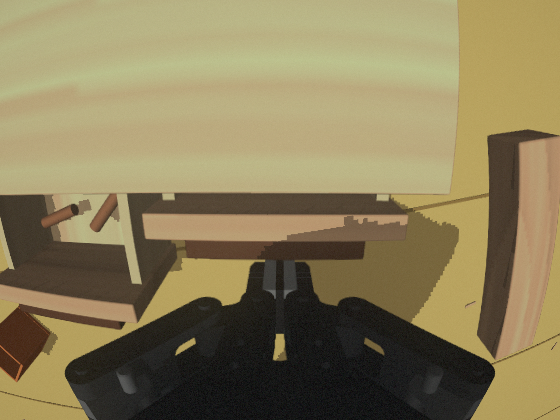

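The right drawer is moving in: its front, at rows 205–240, still stands a little proud of the cabinet edge at row 193. I'll keep pushing slowly until the force rises.

Request:
drive_tool:
  commands:
    - [-0.008,0,0,0,0,0,-1]
    - [-0.015,0,0,0,0,0,-1]
    - [-0.02,0,0,0,0,0,-1]
    - [-0.024,0,0,0,0,0,-1]
    - [-0.026,0,0,0,0,0,-1]
    - [-0.026,0,0,0,0,0,-1]

```text
t: 3.88
position: [562.5, -302.9, 65.6]
ee_rot: [-1.573, -0.001, 2.963]
wrist_force: [-3.0, 1.3, 0.5]
grip_width: -0.0
```

Request:
drive_tool:
  commands:
    - [-0.002,0,0,0,0,0,-1]
    - [-0.003,0,0,0,0,0,-1]
    - [-0.003,0,0,0,0,0,-1]

```text
t: 4.25
position: [562.5, -302.9, 65.6]
ee_rot: [-1.572, -0.007, 2.962]
wrist_force: [-9.6, 1.0, 5.1]
grip_width: 0.3
```

```bash
python3 - <<'E'
from h import *
delta(W2(CO,CY,(-23,-62.5,66)),Rdown(CY))
im=vision.camera('wrist'); cv2.imwrite('pics/w3.png',cv2.cvtColor(im,cv2.COLOR_RGB2BGR))
E
```

```text
t 4.25 pos [ 562.497 -302.895   65.597] rot [-1.572 -0.007  2.962] F [-9.623  0.98   5.069] grip 0.3
delta [-0.001 -0.    -0.001] [ 0.002 -0.001  0.007]
```

View pics/w3.png

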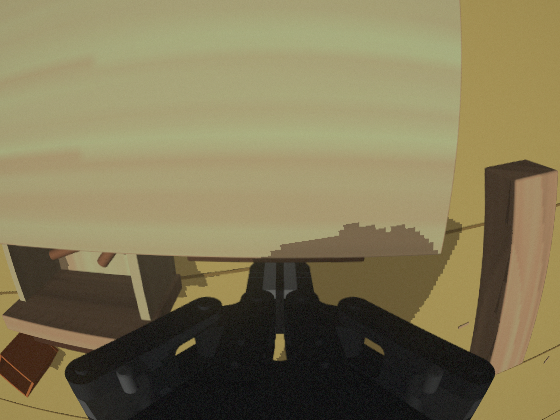

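The right drawer hit its stop at the predicted position with a 10 N rise, and its front is now under the cabinet edge. Now I'll move to the left drawer.

Request:
drive_tool:
  commands:
    - [0.04,0,0,0,0,0,-1]
    - [0.08,0,0,0,0,0,-1]
    - [0.117,0,0,0,0,0,-1]
    - [0.117,0,-0.04,0,0,0,-1]
    - [0.117,0,-0.08,0,0,0,-1]
    - [0.117,0,-0.115,0,0,0,-1]
    - [0.117,0,-0.125,0,0,0,-1]
    - [0.117,0,-0.125,0,0,0,-1]

```text
t: 5.3
position: [470.7, -159.3, 67.1]
ee_rot: [-1.571, -0.005, 2.964]
wrist_force: [-0.6, -0.4, -0.2]
grip_width: -0.1
```

```bash
python3 - <<'E'
from h import *
delta(W2(CO,CY,(-23,62.5,66)),Rdown(CY))
im=vision.camera('wrist'); cv2.imwrite('pics/w4.png',cv2.cvtColor(im,cv2.COLOR_RGB2BGR))
E
```

```text
t 5.3 pos [ 470.693 -159.315   67.106] rot [-1.571 -0.005  2.964] F [-0.613 -0.375 -0.237] grip -0.1
delta [-0.116  0.001 -0.001] [ 0.001 -0.     0.005]
```

View pics/w4.png

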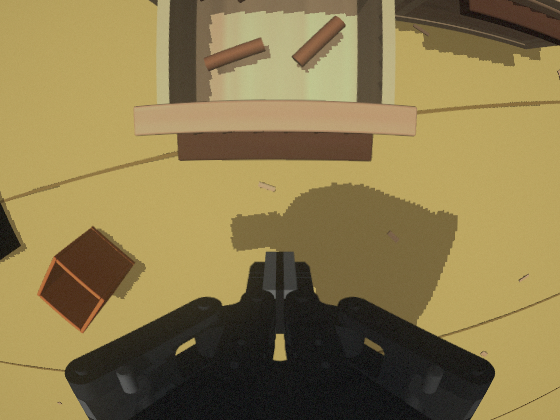

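The fingertips at px 280 face the left lip (178–372, centre 275), and the tub at (87, 278) is clear. I'll push from here.

Request:
drive_tool:
  commands:
    - [-0.02,0.001,0,0,0,0,-1]
    - [-0.035,0.001,0,0,0,0,-1]
    - [-0.045,0.001,0,0,0,0,-1]
    - [-0.055,0.001,0,0,0,0,-1]
    - [-0.065,0.001,0,0,0,0,-1]
    - [-0.075,0.001,0,0,0,0,-1]
    - [-0.085,0.001,0,0,0,0,-1]
    - [-0.095,0.001,0,0,0,0,-1]
    - [-0.104,0.001,0,0,0,0,-1]
    - [-0.11,0.001,0,0,0,0,-1]
    - [-0.114,0.001,0,0,0,0,-1]
    - [-0.116,0.001,0,0,0,0,-1]

```text
t: 6.85
position: [584.9, -180.5, 65.5]
ee_rot: [-1.571, -0.005, 2.963]
wrist_force: [-2.2, -0.7, -0.1]
grip_width: -0.2
```

Request:
drive_tool:
  commands:
    - [-0.002,0,0,0,0,0,-1]
    - [-0.003,0,0,0,0,0,-1]
    - [-0.003,0,0,0,0,0,-1]

```text
t: 7.22
position: [584.9, -180.5, 65.5]
ee_rot: [-1.571, -0.011, 2.962]
wrist_force: [-7.9, -0.1, 5.1]
grip_width: 0.1
```

```bash
python3 - <<'E'
from h import *
delta(W2(CO,CY,(-23,62.5,66)),Rdown(CY))
im=vision.camera('wrist'); cv2.imwrite('pics/w5.png',cv2.cvtColor(im,cv2.COLOR_RGB2BGR))
E
```

```text
t 7.22 pos [ 584.934 -180.483   65.46 ] rot [-1.571 -0.011  2.962] F [-7.938 -0.14   5.077] grip 0.1
delta [-0.    -0.001 -0.001] [ 0.    -0.001  0.011]
```

View pics/w5.png

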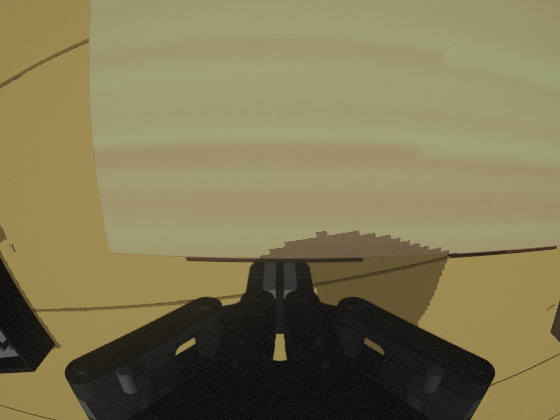

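Both drawers are against their stops, and the two lips show as thin lines along the cabinet front at row 258. I'll back off, rise, and check from above.

Request:
drive_tool:
  commands:
    - [0.025,0,0,0,0,0,-1]
    - [0.045,0,0,0,0,0,-1]
    - [0.05,-0.04,0,0,0,0,-1]
    - [0.05,-0.09,0,0,0,0,-1]
    - [0.05,-0.14,0,0,0,0,-1]
    - [0.05,-0.19,0,0,0,0,-1]
    - [0.05,-0.22,0,0,0,0,-1]
    - [0.05,-0.22,0,0,0,0,-1]

```text
t: 8.28
position: [540.6, -172.8, 289.8]
ee_rot: [-1.57, -0.002, 2.962]
wrist_force: [-0.2, -0.0, -0.2]
grip_width: 0.2
```

```bash
python3 - <<'E'
from h import *
p=W2(KO,KY,(85,0,270)); print(p); delta(p,Rdown(KY))
E
```

```text
[668.702 222.799 270.   ]
t 8.28 pos [ 540.583 -172.802  289.841] rot [-1.57  -0.002  2.962] F [-0.201 -0.009 -0.19 ] grip 0.2
delta [-0.056  0.019 -0.412] [-0.001 -0.354  0.002]
```

Request:
drive_tool:
  commands:
    - [-0.02,0,-0.05,0,-0.05,0,-1]
    - [-0.04,0,-0.1,0,-0.1,0,-1]
    - [-0.056,0,-0.15,0,-0.15,0,-1]
    - [-0.056,0,-0.2,0,-0.2,0,-1]
    - [-0.056,0,-0.25,0,-0.25,0,-1]
    - [-0.056,0,-0.3,0,-0.3,0,-1]
    - [-0.056,0,-0.35,0,-0.35,0,-1]
    - [-0.056,0,-0.395,0,-0.354,0,-1]
    - [-0.056,0.01,-0.412,0,-0.354,0,-1]
    - [-0.056,0.019,-0.412,0,-0.354,0,-1]
    - [-0.056,0.019,-0.412,0,-0.354,0,-1]

```text
t: 9.65
position: [670.9, 206.5, 268.0]
ee_rot: [-1.582, -0.007, -2.939]
wrist_force: [0.8, -0.2, 0.1]
grip_width: 0.1
```

```bash
python3 - <<'E'
from h import *
delta(W2(KO,KY,(85,0,168)),Rdown(KY))
for n in ('top','scene','wrist'):
    im=vision.camera(n); cv2.imwrite(f'pics/{n}6.png',cv2.cvtColor(im,cv2.COLOR_RGB2BGR))
a=cv2.imread('pics/top6.png')[80:240,130:460]; b=cv2.imread('pics/scene6.png')[130:290,130:460]
cv2.imwrite('pics/m6.png',np.vstack([cv2.resize(x,(600,290),interpolation=cv2.INTER_CUBIC) for x in (a,b)]))
E
```

```text
t 9.65 pos [670.88  206.472 268.04 ] rot [-1.582 -0.007 -2.939] F [ 0.787 -0.206  0.128] grip 0.1
delta [-0.002  0.1   -0.015] [0.011 0.028 0.007]
```

View pics/m6.png

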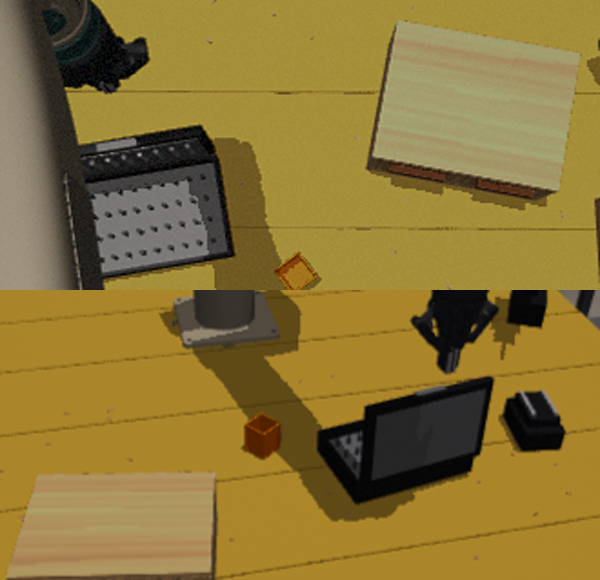

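View pics/wrist6.png

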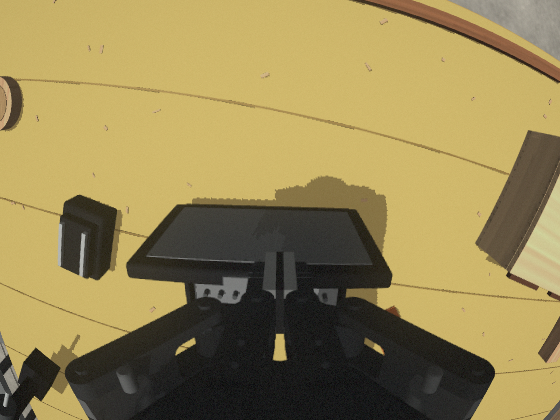

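```bash
cat >> h.py <<'E'
def wproj(P,s):
    c=vision.calibration('wrist'); Rt=Rn.from_euler('xyz',s['ee_rot']).as_matrix()
    H=np.array(c['hand_eye']); p=(np.atleast_2d(P)-s['position'])@Rt
    p=(p-H[:3,3])@H[:3,:3]; x,y,z=p[:,0],-p[:,1],-p[:,2]
    rr=np.hypot(x,y); th=np.arctan2(rr,z); return np.c_[c['cx']+c['fx']*th*x/rr,c['cy']+c['fy']*th*y/rr]
def lidpts(th,o=None,yaw=None):
    o=KO if o is None else o; yaw=KY if yaw is None else yaw
    c,s=np.cos(th),np.sin(th); L=lambda r,y,t:(30-r*c+t*s, y, 45+r*s+t*c)
    return np.array([W2(o,yaw,L(r,y,t)) for r in (0,150) for t in (0,15) for y in (110,-110)])
E
python3 - <<'E'
from h import *
s=sense(); im=cv2.imread('pics/wrist6.png')
for u in wproj(lidpts(1.528),s): print(u); cv2.circle(im,tuple(int(round(v)) for v in u),3,(0,0,255),1)
for u in wproj([W2(CO,CY,(0,130,100)),W2(CO,CY,(0,-130,100))],s): cv2.circle(im,tuple(int(round(v)) for v in u),3,(255,0,0),1)
cv2.imwrite('pics/w6o.png',im)
E
```

```text
[178.248 213.855]
[356.206 219.311]
[177.268 202.504]
[357.573 207.862]
[128.727 279.049]
[391.95  289.324]
[125.474 263.845]
[395.459 273.955]
```

View pics/w6o.png

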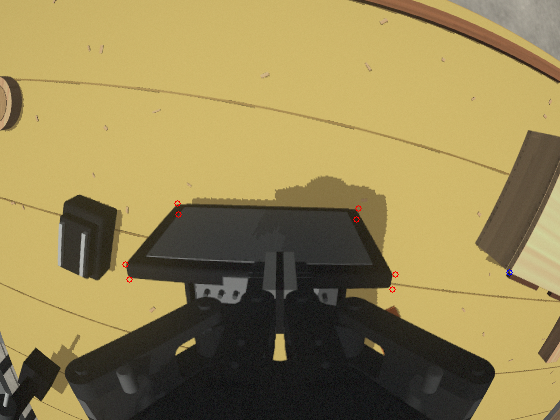

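The model overlay matches the wrist view to about 3 px. I'll come down behind the lid.

Request:
drive_tool:
  commands:
    - [-0.002,0,-0.015,0.011,0.028,0.007,-1]
    - [-0.002,0.03,-0.015,0.011,0.028,0.007,-1]
    - [-0.002,0.065,-0.015,0.011,0.028,0.007,-1]
    - [-0.002,0.09,-0.015,0.011,0.028,0.007,-1]
    - [-0.002,0.1,-0.015,0.011,0.028,0.007,-1]
    - [-0.002,0.1,-0.015,0.011,0.028,0.007,-1]
    - [-0.002,0.1,-0.015,0.011,0.028,0.007,-1]

```text
t: 10.68
position: [674.6, 208.4, 172.5]
ee_rot: [-1.583, 0.007, -2.937]
wrist_force: [-0.1, 0.5, 0.0]
grip_width: -0.2
```

```bash
python3 - <<'E'
from h import *
delta(W2(KO,KY,(50.4,0,168)),Rdown(KY))
s=sense();im=vision.camera('wrist'); cv2.imwrite('pics/w7.png',cv2.cvtColor(im,cv2.COLOR_RGB2BGR))
r=125
print('arc (tool x,y rel. to tcp at case x=85,z=168):')
for th in np.r_[1.526,np.arange(1.4,-0.01,-.1)]:
    x=30-r*np.cos(th)+15*np.sin(th)+11*min(1,1); z=45+r*np.sin(th)+15*np.cos(th)
    print(round(th,3),round((85-x)/1000,4),round((168-z)/1000,4))
E
```

```text
t 10.68 pos [674.62  208.359 172.505] rot [-1.583  0.007 -2.937] F [-0.102  0.526  0.049] grip -0.2
delta [ 0.037  0.004 -0.016] [ 0.012  0.029 -0.007]
arc (tool x,y rel. to tcp at case x=85,z=168):
1.526 0.0346 -0.0025
1.4 0.0505 -0.0027
1.3 0.063 -0.0015
1.2 0.0753 0.0011
1.1 0.0873 0.0048
1.0 0.0989 0.0097
0.9 0.11 0.0158
0.8 0.1203 0.0229
0.7 0.1299 0.031
0.6 0.1387 0.04
0.5 0.1465 0.0499
0.4 0.1533 0.0605
0.3 0.159 0.0717
0.2 0.1635 0.0835
0.1 0.1669 0.0956
-0.0 0.169 0.108
```

View pics/w7.png

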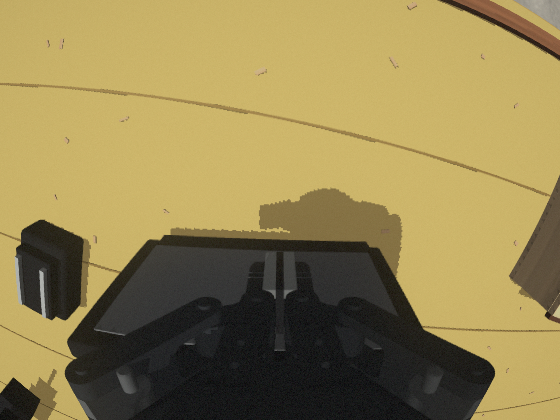

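```bash
python3 - <<'E'
from h import *
print(sense()['q'],sense()['joint_vel'])
s=sense();R=Rn.from_euler('xyz',s['ee_rot']).as_matrix();print(R)
E
```

```text
[0.203 0.445 0.087 1.205 0.012 3.141] [-0.001  0.    -0.002 -0.    -0.001  0.001]
[[-0.979  0.005  0.203]
 [-0.203  0.013 -0.979]
 [-0.007 -1.    -0.012]]
```

Joint 6 is at its limit (3.141), which explains the 16 mm and 1.7° shortfall. I'll rise, turn the hand half a turn the other way (same closed fingertips), and come down again.

Request:
drive_tool:
  commands:
    - [0,-0.04,0,0,0,0,-1]
    - [0,-0.085,0,0,0,0,-1]
    - [0,-0.1,0,0,-0.15,0,-1]
    - [0,-0.1,0,0,-0.32,0,-1]
    - [0,-0.1,0,0,-0.5,0,-1]
    - [0,-0.1,0,0,-0.68,0,-1]
    - [0,-0.1,0,0,-0.86,0,-1]
    - [0,-0.1,0,0,-1.04,0,-1]
    - [0,-0.1,0,0,-1.22,0,-1]
    - [0,-0.1,0,0,-1.4,0,-1]
    - [0,-0.1,0,0,-1.55,0,-1]
    - [0,-0.1,0,0,-1.6,0,-1]

```text
t: 12.22
position: [674.8, 207.2, 274.2]
ee_rot: [-1.561, 0.011, -1.335]
wrist_force: [0.6, -0.4, 0.8]
grip_width: -0.0
```

```bash
python3 - <<'E'
from h import *
delta(W2(KO,KY,(85,0,268)),Rdown(KY+np.pi)); print(sense()['q'])
E
```

```text
t 12.22 pos [674.794 207.226 274.199] rot [-1.561  0.011 -1.335] F [ 0.595 -0.353  0.806] grip -0.0
delta [-0.016  0.006 -0.002] [-0.017 -1.51  -0.002]
[0.202 0.399 0.233 1.394 0.012 1.537]
```

Request:
drive_tool:
  commands:
    - [-0.016,0.006,-0.002,0,-0.17,0,-1]
    - [-0.016,0.006,-0.002,0,-0.34,0,-1]
    - [-0.016,0.006,-0.002,0,-0.52,0,-1]
    - [-0.016,0.006,-0.002,0,-0.7,0,-1]
    - [-0.016,0.006,-0.002,0,-0.88,0,-1]
    - [-0.016,0.006,-0.002,0,-1.06,0,-1]
    - [-0.016,0.006,-0.002,0,-1.24,0,-1]
    - [-0.016,0.006,-0.002,-0.01,-1.4,0,-1]
    - [-0.016,0.006,-0.002,-0.017,-1.51,-0.002,-1]
    - [-0.016,0.006,-0.002,-0.017,-1.51,-0.002,-1]
    - [-0.016,0.006,-0.002,-0.017,-1.51,-0.002,-1]

```text
t: 13.6
position: [669.5, 222.5, 269.2]
ee_rot: [-1.571, -0.002, 0.173]
wrist_force: [0.8, 0.2, -0.2]
grip_width: 0.1
```

```bash
python3 - <<'E'
from h import *
delta(W2(KO,KY,(85,0,168)),Rdown(KY+np.pi)); print(sense()['q'])
im=vision.camera('scene'); cv2.imwrite('pics/s8.png',cv2.cvtColor(im,cv2.COLOR_RGB2BGR))
E
```

```text
t 13.6 pos [669.451 222.509 269.155] rot [-1.571 -0.002  0.173] F [ 0.755  0.171 -0.167] grip 0.1
delta [-0.001  0.101  0.   ] [ 0.    -0.002  0.002]
[ 0.229  0.407  0.233  1.395 -0.     0.056]
```

View pics/s8.png

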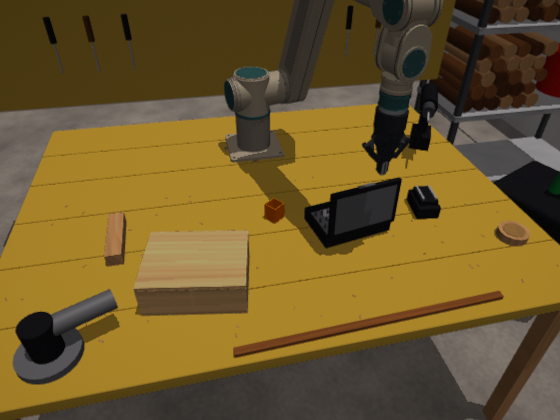

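The lid and case are unmoved and the hand is above and behind the lid. I'll lower it and approach.

Request:
drive_tool:
  commands:
    - [0,0.04,0,0,0,0,-1]
    - [0,0.08,0,0,0,0,-1]
    - [0,0.1,0,0,0,0,-1]
    - [0,0.101,0,0,0,0,-1]
    - [-0.01,0.101,0,0,0,0,-1]
    - [-0.018,0.101,0,0,0,0,-1]
    - [-0.024,0.101,0,0,0,0,-1]
    - [-0.024,0.101,0,0,0,0,-1]

```text
t: 14.65
position: [645.6, 218.3, 168.8]
ee_rot: [-1.571, -0.002, 0.174]
wrist_force: [-0.2, 0.0, 0.1]
grip_width: -0.1
```

```bash
cat >arc.py <<'E'
from h import *
import sys
s=sense(); R=Rn.from_euler('xyz',s['ee_rot']).as_matrix()
delta(W2(KO,KY,(50.4,0,168)),Rdown(KY+np.pi)); r=125
for th in np.arange(1.5,-0.01,-.1):
    x=30-r*np.cos(th)+15*np.sin(th)+11; z=45+r*np.sin(th)+15*np.cos(th)
    print(round(th,3), R.T@(W2(KO,KY,(x,0,z))-s['position'])/1000)
im=vision.camera('wrist'); cv2.imwrite('pics/'+sys.argv[1],cv2.cvtColor(im,cv2.COLOR_RGB2BGR))
E
python3 arc.py w9.png
```

```text
t 14.65 pos [645.561 218.29  168.798] rot [-1.571 -0.002  0.174] F [-0.156  0.024  0.104] grip -0.1
delta [-0.011  0.001  0.   ] [ 0.    -0.001  0.002]
1.5 [-0.014 -0.002  0.   ]
1.4 [-0.027 -0.002  0.   ]
1.3 [-0.039 -0.001  0.   ]
1.2 [-0.052  0.002  0.   ]
1.1 [-0.064  0.005  0.   ]
1.0 [-0.075  0.01   0.   ]
0.9 [-0.086  0.016  0.   ]
0.8 [-0.097  0.023  0.   ]
0.7 [-0.106  0.032  0.   ]
0.6 [-0.115  0.041  0.   ]
0.5 [-0.123  0.05   0.   ]
0.4 [-0.13   0.061  0.   ]
0.3 [-0.136  0.072  0.   ]
0.2 [-0.14   0.084  0.   ]
0.1 [-0.144  0.096  0.   ]
-0.0 [-0.146  0.108  0.   ]
```

View pics/w9.png

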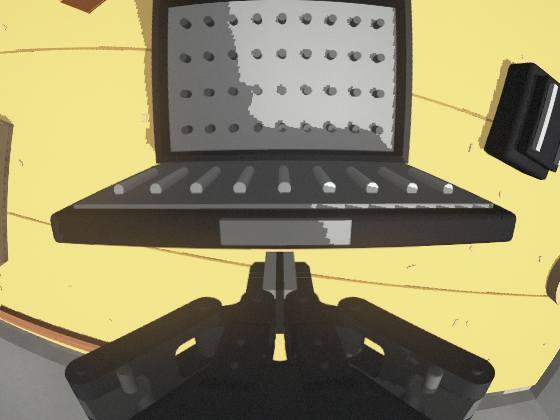

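The fingertips, at (280, 262), are just behind the lid (its free edge is at rows 210–248) and centred on it. I'll push along the arc slowly.

Request:
drive_tool:
  commands:
    - [-0.006,0,0,0,0,0,-1]
    - [-0.012,-0.001,0,0,0,0,-1]
    - [-0.018,-0.001,0,0,0,0,-1]
    - [-0.024,-0.001,0,0,0,0,-1]
    - [-0.03,-0.001,0,0,0,0,-1]
    - [-0.036,-0.001,0,0,0,0,-1]
    - [-0.042,0,0,0,0,0,-1]
    - [-0.048,0.001,0,0,0,0,-1]
    - [-0.048,0.001,0,0,0,0,-1]

```text
t: 15.82
position: [597.5, 209.9, 167.3]
ee_rot: [-1.571, -0.001, 0.174]
wrist_force: [0.1, 0.1, -0.8]
grip_width: -0.1
```

```bash
python3 arc.py w10.png
```

```text
t 15.82 pos [597.523 209.874 167.258] rot [-1.571 -0.001  0.174] F [ 0.104  0.059 -0.754] grip -0.1
delta [ 0.038 -0.001  0.   ] [ 0.    -0.001  0.001]
1.5 [ 0.034 -0.003  0.   ]
1.4 [ 0.022 -0.003  0.   ]
1.3 [ 0.009 -0.002  0.   ]
1.2 [-0.003  0.     0.   ]
1.1 [-0.015  0.004  0.   ]
1.0 [-0.027  0.009  0.   ]
0.9 [-0.038  0.015  0.   ]
0.8 [-0.048  0.022  0.   ]
0.7 [-0.058  0.03   0.   ]
0.6 [-0.066  0.039  0.   ]
0.5 [-0.074  0.049  0.   ]
0.4 [-0.081  0.06   0.   ]
0.3 [-0.087  0.071  0.   ]
0.2 [-0.091  0.083  0.   ]
0.1 [-0.095  0.095  0.   ]
-0.0 [-0.097  0.107  0.   ]
```

View pics/w10.png

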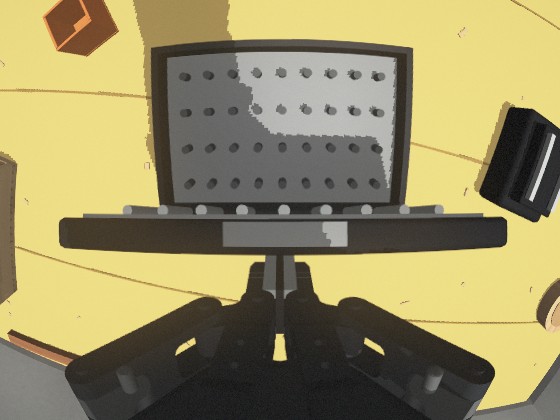

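```bash
cat >ov.py <<'E'
from h import *
import sys
th=float(sys.argv[2]); s=sense(); im=cv2.imread('pics/'+sys.argv[1])
for u in wproj(lidpts(th),s): cv2.circle(im,tuple(int(round(v)) for v in u),3,(0,0,255),1)
for u in wproj([W2(KO,KY,(-120,y,45)) for y in (110,-110)],s): cv2.circle(im,tuple(int(round(v)) for v in u),3,(255,0,0),1)
cv2.imwrite('pics/o_'+sys.argv[1],im)
E
python3 ov.py w10.png 1.2
```

```text
(no output)
```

View pics/o_w10.png

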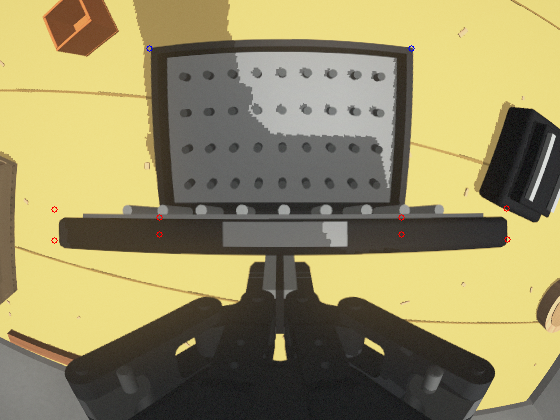

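The box corners still match, so the case hasn't slid and the lid is at about 1.23 rad. I'll continue along the arc.

Request:
drive_tool:
  commands:
    - [-0.006,0.002,0,0,0,0,-1]
    - [-0.012,0.004,0,0,0,0,-1]
    - [-0.018,0.006,0,0,0,0,-1]
    - [-0.024,0.009,0,0,0,0,-1]
    - [-0.03,0.012,0,0,0,0,-1]
    - [-0.036,0.015,0,0,0,0,-1]
    - [-0.042,0.019,0,0,0,0,-1]
    - [-0.048,0.023,0,0,0,0,-1]
    - [-0.053,0.027,0,0,0,0,-1]
    - [-0.058,0.031,0,0,0,0,-1]
    - [-0.058,0.031,0,0,0,0,-1]

```text
t: 17.25
position: [539.6, 199.7, 135.5]
ee_rot: [-1.571, 0.001, 0.174]
wrist_force: [-0.4, 0.6, -0.9]
grip_width: -0.2
```

```bash
python3 arc.py w11.png; python3 ov.py w11.png 0.7
```

```text
t 17.25 pos [539.601 199.676 135.501] rot [-1.571  0.001  0.174] F [-0.388  0.642 -0.929] grip -0.2
delta [ 0.097 -0.033  0.   ] [ 0.    -0.001 -0.001]
1.5 [ 0.093 -0.035  0.   ]
1.4 [ 0.081 -0.035  0.   ]
1.3 [ 0.068 -0.034  0.   ]
1.2 [ 0.056 -0.031  0.   ]
1.1 [ 0.044 -0.028  0.   ]
1.0 [ 0.032 -0.023  0.   ]
0.9 [ 0.021 -0.017  0.   ]
0.8 [ 0.011 -0.01   0.   ]
0.7 [ 0.001 -0.002  0.   ]
0.6 [-0.008  0.008  0.   ]
0.5 [-0.015  0.017  0.   ]
0.4 [-0.022  0.028  0.   ]
0.3 [-0.028  0.039  0.   ]
0.2 [-0.032  0.051  0.   ]
0.1 [-0.036  0.063  0.   ]
-0.0 [-0.038  0.076  0.   ]
```

View pics/o_w11.png

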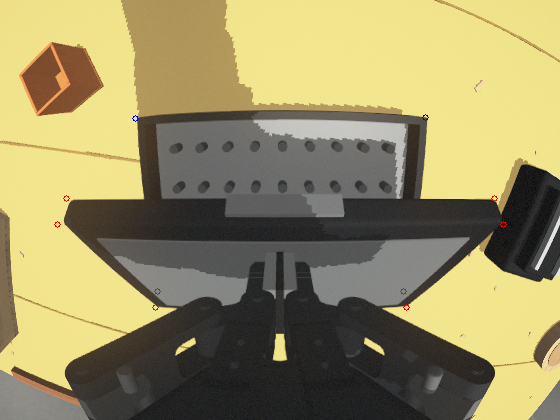

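Request:
drive_tool:
  commands:
    - [-0.006,0.006,0,0,0,0,-1]
    - [-0.011,0.012,0,0,0,0,-1]
    - [-0.016,0.019,0,0,0,0,-1]
    - [-0.021,0.027,0,0,0,0,-1]
    - [-0.025,0.034,0,0,0,0,-1]
    - [-0.029,0.041,0,0,0,0,-1]
    - [-0.032,0.049,0,0,0,0,-1]
    - [-0.034,0.056,0,0,0,0,-1]
    - [-0.036,0.062,0,0,0,0,-1]
    - [-0.037,0.067,0,0,0,0,-1]
    - [-0.037,0.07,0,0,0,0,-1]
    - [-0.037,0.07,0,0,0,0,-1]

```text
t: 18.8
position: [503.4, 193.3, 65.5]
ee_rot: [-1.571, 0.001, 0.174]
wrist_force: [-0.5, 0.2, -0.3]
grip_width: -0.1
```

```bash
python3 arc.py w12.png|head -3; python3 ov.py w12.png 0.03
```

```text
t 18.8 pos [503.372 193.295  65.474] rot [-1.571  0.001  0.174] F [-0.452  0.246 -0.317] grip -0.1
delta [ 0.133 -0.103  0.   ] [ 0.    -0.001 -0.001]
1.5 [ 0.13  -0.105  0.   ]
```

View pics/o_w12.png

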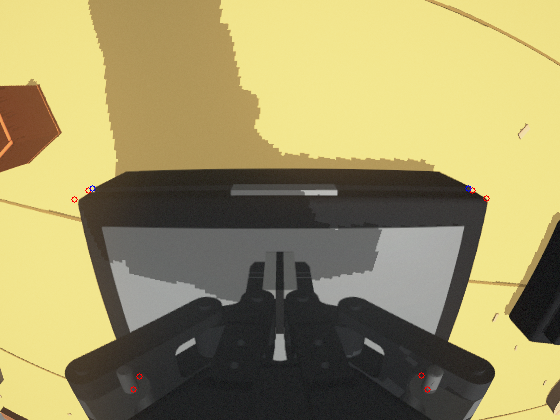

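The lid is almost down, with the tip at z 65.5 against 60 when shut. I'll press down gently until the force rises.

Request:
drive_tool:
  commands:
    - [0,0.002,0,0,0,0,-1]
    - [0,0.004,0,0,0,0,-1]
    - [0,0.006,0,0,0,0,-1]
    - [0,0.006,0,0,0,0,-1]

```text
t: 19.35
position: [503.6, 193.4, 60.0]
ee_rot: [-1.571, 0.0, 0.174]
wrist_force: [-1.5, -0.2, 4.2]
grip_width: -0.2
```

Request:
drive_tool:
  commands:
    - [0,0.001,0,0,0,0,-1]
    - [0,0.002,0,0,0,0,-1]
    - [0,0.002,0,0,0,0,-1]

```text
t: 19.73
position: [503.6, 193.4, 59.9]
ee_rot: [-1.571, 0.0, 0.174]
wrist_force: [-5.0, -1.8, 13.2]
grip_width: -0.1
```

The tip is at z = 60.0 with a 13 N reaction and the height doesn't change under more push, so the lid is shut. I'll lift straight up and move clear.

Request:
drive_tool:
  commands:
    - [0,-0.01,0,0,0,0,-1]
    - [0,-0.05,0,0,0,0,-1]
    - [0,-0.1,0,0,0,0,-1]
    - [0,-0.15,0,0,0,0,-1]
    - [0,-0.2,0,0,0,0,-1]
    - [-0.02,-0.24,0.02,0,0,0,-1]
    - [-0.05,-0.25,0.05,0,0,0,-1]
    - [-0.07,-0.25,0.09,0,0,0,-1]
    - [-0.07,-0.25,0.13,0,0,0,-1]
    - [-0.07,-0.25,0.17,0,0,0,-1]
    - [-0.07,-0.25,0.19,0,0,0,-1]
    - [-0.07,-0.25,0.19,0,0,0,-1]

```text
t: 21.22
position: [401.7, 369.2, 309.5]
ee_rot: [-1.572, 0.0, 0.176]
wrist_force: [-0.6, -0.5, -0.5]
grip_width: -0.3
```

```bash
python3 - <<'E'
from h import *
s=sense(); print(s['t'],s['position'],s['wrist_force'],s['joint_vel'])
for n in ('top','scene'):
    im=cv2.cvtColor(vision.camera(n),cv2.COLOR_RGB2BGR); cv2.imwrite(f'pics/{n}13.png',im)
    P=list(lidpts(0.0))+[W2(CO,CY,(x,y,z)) for y in(22.5,102.5,-22.5,-102.5) for x,z in [(-12,81),(-12,71)]]
    a=cv2.resize(im,None,fx=3,fy=3,interpolation=cv2.INTER_CUBIC)
    k=proj(n,lidpts(0.0)); c=proj(n,[W2(CO,CY,(-12,y,76)) for y in(22.5,102.5,-22.5,-102.5)])
    for u in np.vstack([k,c]): cv2.circle(a,tuple(int(round(3*v+1)) for v in u),3,(0,0,255),1)
    y0,x0=(80,140) if n=='top' else (150,130)
    cv2.imwrite(f'pics/{n}13z.png',a[3*y0:3*y0+400,3*x0:3*x0+800] if n=='scene' else cv2.resize(a[3*y0:3*y0+480,3*x0:3*x0+960],(800,400)))
E
```

```text
21.225 [401.654 369.239 309.543] [-0.639 -0.53  -0.468] [-0.029 -0.015 -0.016  0.009 -0.011 -0.01 ]
```

View pics/top13.png

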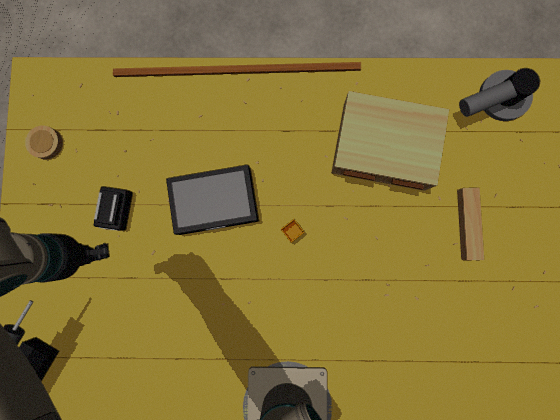

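View pics/scene13z.png

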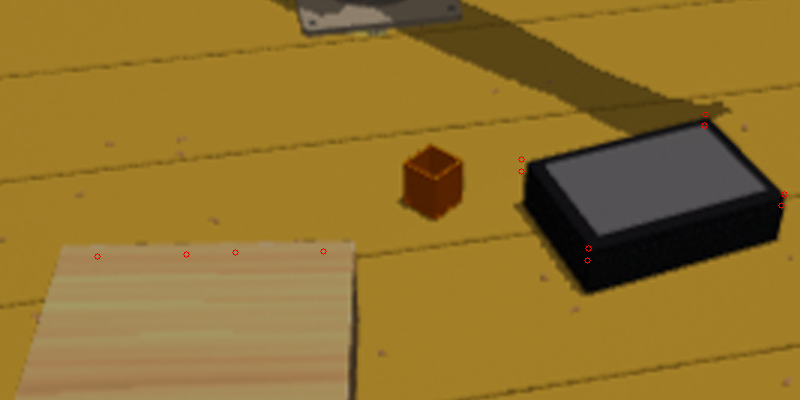

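View pics/top13z.png

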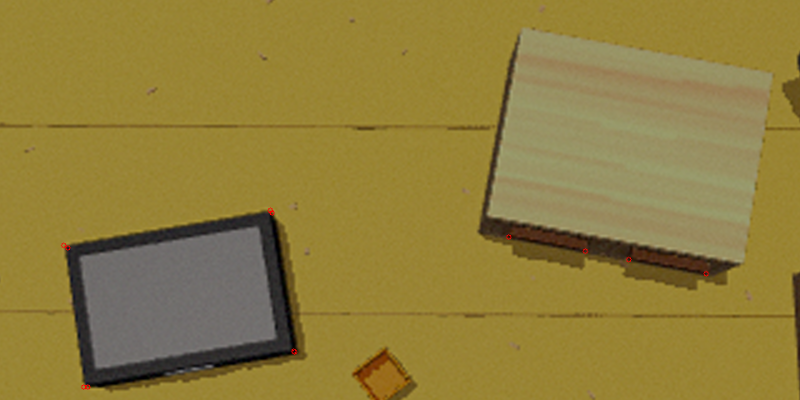

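```bash
python3 - <<'E'
from plant import manip
print(manip.hand_in())
E
```

```text
the job is handed in; nothing more can be done
None
```

Both drawers and the bit case lid are shut, and I handed the job in with the clock at about 21 s of the 72 s allowed. I pushed the right drawer first, then the left, each until it met its stop. I then swung the lid over from behind and pressed it down.

**Last checks**
- **Drawers:** each stopped at the predicted shut position with an 8–10 N rise in force. In the final top view both lips sit where the shut-drawer model puts them.
- **Lid:** the fingertips stopped at z = 60.0 mm, the shut height, with a 13 N reaction. They did not go lower when pressed further.
- **Case:** its outline matches the first fit in the top view, so it did not visibly slide. The scene-view overlay sits a pixel or two off, which is the same error as in the first fit.
- **Bystanders:** the tub, battery and offcut are at the same pixels in the top view as at the start.
- **Hand:** it ended raised at z of about 310 mm, touching nothing, with the wrist force near zero.

**What went wrong:** on the first approach to the lid, joint 6 reached the end of its range. The hand ended about 16 mm to one side and turned 1.7° short. I rose, turned the hand half a turn the other way and came down again centred, before touching the lid.

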